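Gun-cleaning kit back into its foam

ROBOT

A 6-joint arm with a two-finger parallel gripper is mounted at the origin on a cart in front of the work surface, level with it; the furniture and walls round the work are solid. World frame = base frame: x ahead of the robot, y to its left, z up, the work surface at z = 0. Lengths are in m, angles in rad, forces in N, time in s.
With the tool pointing down it reaches from about 0.3 to 0.875 m from the base axis. Payload 6.4 kg.
Tool frame: the origin (TCP) lies midway between the tips of the shut fingers; the grasp point (between the pads) lies 19 mm behind it; z points along the fingers, y is the line along which they close (so a half turn about z gives the same grasp; the last joint's range is limited). The gripper opens to 85 mm and grips with 20 to 120 N. Pads are 22 mm wide; open, the fingers measure 114 mm over their backs; the gripper's body (76 mm by 85 mm) begins 54 mm behind the grasp point. The pads swing forward as they close: fully open they stand 13 mm farther back than shut.
Start: joints at [-1.316, 0.181, 1.607, -0, 1.354, -0.206], TCP at [0.256, -0.515, 0.231] pointing down, gripper open.
Joint ranges: [-2.99, 2.99], [-0.89, 2.07], [0.3, 2.58], [-1.14, 4.28], [0, 2.63], [-3.12, 3.12]. Speed limits (rad/s): [2.57, 2.57, 3.01, 3.14, 3.14, 3.14].

INTERFACE

Orientations are given as a unit quaternion [w, x, y, z].
In Python, from bench import ctrl gives the robot as it stands. The module is installed in compiled form; this text tells all that it offers.
- The arm moves only by the tool move_arm, never from a script. Its argument "plan" is one flat list of numbers, 6 for each row, row after row: the shift along the world's x, y, z in units of 50 mm (1.0 is 50 mm), then the turn, a rotation vector about the world's x, y, z in rad. A call has 1 to 10 rows; each row is the pose to reach, as a shift and turn from the pose commanded when the call began; what a row does not reach only later rows make up. A row lasts 1/8 s, in which the tool goes at most 62.5 mm and 10.7 degrees, less where a joint would pass 70% of its speed; a pose out of reach is approached as far as the arm can. A call with a gripper value outside its range is refused whole. "grip" is the finger opening in mm, from 0 to 85.4, set as the call begins (left out, the last holds). The fingers move at their own pace and stop on an object; the grip force is fixed at half the most. Time passes only in rows, so rows that repeat a pose let the fingers close. It gives the time, the measured TCP pose, the force, the opening and the grip force at its end, in the units of the state.
- ctrl.get_obs(): the state, without advancing time (a new reading comes with each control period).
- ctrl.camera(name): name is "scene" or "side" or "wrist"; returns a dict with "pixels" (480x640x3 uint8, red, green, blue), "fx", "fy", "cx", "cy" (pixels), "origin" and "attitude" of the camera in the world. Camera axes: x right, y down, z forward; pixel columns grow to the right and rows downward; lengths in m; the calibration is good to about 2 mm. The wrist camera is an equidistant fisheye: a pixel r from the principal point sees the ray r / f radians off the axis. A picture is of the moment at which its call begins. There is no depth.
- ctrl.hand_in(): hands the job in; it is judged then, once.
The state is a dict: "time_s": time; "q": joint angles; "dq": joint speeds; "joint_efforts": joint torques, N m; "eef_pos": TCP position; "eef_rot": TCP orientation; "wrist_force": force on the tool from outside, world axes, zero at the start; "torque": the same for the moment, N m; "opening": opening from 0.0 (shut) to 1.0 (fully open); "grasp_force": force on a finger pad.
Only numpy, scipy, OpenCV 4.12 (cv2) and the standard library are available. Lean on these libraries where they do the work, as an engineer would, in place of code of your own. Each camera call takes 0.05 s, during which the arm holds its last target. There are 200 camera calls.

TASK

The spanner and the narrow brush lying on the bench in front of the scale belong to the spray-gun kit. Put each back into its own matching cutout in the foam insert on the slanted stand, the way round that its shape fits, and press it down past the foam lips until it is fully home on the cutout's floor along its whole length. Let go of both, and leave the other things on the bench where they are.

Things in the scene. Friction and masses are not known exactly. Their poses are not given: they have to be found in the camera images.
- kit_tray: Shallow grey sheet-metal tray, 173 x 318 mm, of a slanted wire stand that is fixed to the bench. Origin: centre of the tray's underside; x up the slope (27 degrees), y along the slope, to the left seen from the front, z out of the slope. The rim rises to z=13 mm. A dark foam insert with cutouts for the tools sits in it.
- foam_middle (a point): Tray point [0, 0, 27] mm: level of the insert's flat top. The insert, 150 (x) x 295 (y) mm, is square to the tray, its sides bare above the rim. It was stuck in by hand, so its middle is anywhere up to 8 mm from this point in x and in y. This is not measured: feel its sides or look. It does not move. All its cutouts shift with it.
- spanner_cutout (a point): Tray point [-30, 0, 20.5] mm: where the floor's middle of the spanner cutout would be in a centred insert. 6.5 mm deep, runs along y from -100 to 100 mm; jaw pocket 37 mm wide at -y, ring pocket 27 mm wide at +y, shank 19 mm wide. A thumb scoop opens from it toward the lower edge at y=26 to 50. Fixed brass air caps, 28 mm wide, 7 mm proud, at y=-124 and 124 mm.
- brush_cutout (a point): Tray point [36, 0, 17] mm: where the floor's middle of the brush cutout would be in a centred insert. 10 mm deep, runs along y from -122 to 122 mm; bristle pocket 33 mm wide at +y (from y=44), the rest 27 mm, 24 at the neck. A thumb scoop opens from it toward the lower edge at y=-46 to -22 mm.
- spanner: Steel spanner, 34 x 197 x 8 mm, about 0.12 kg, lying flat on the bench. Origin: middle of its underside, near the centre of mass; y along it from the 34 mm open jaw (-y) to the 24 mm closed ring (+y), z up. The shank is 15 mm wide from y=-50 to 60 mm. Home in its cutout its top stands 1.5 mm above the foam.
- ring_end (a point): Point on the spanner's top face in its ring end, at [0, 85, 8] mm in its frame. When it is home a pair of springy foam lips grips the ring's flanks here, each about 1 mm tighter than the ring; some 10 to 15 N pushes the end past them. Each tool end has such a pair.
- jaw_end (a point): Point between the spanner's two jaws at the level of its top face, at [0, -82, 8] mm in its frame; there is steel to press on from y=-80 mm inward, and beside the gap.
- brush: Narrow flat paint brush with a red handle, 30 x 240 x 13 mm, 0.07 kg, rigid, loose, lying flat on the bench. Origin: middle of its underside; y along it from the handle's end (-y) to the 30 mm wide bristles (+y), z up. Centre of mass near y=+19 mm, where the neck is 18 to 20 mm wide; the handle is up to 23 mm wide. Home in its cutout its bristles stand 3 mm above the foam.
- bristle_end (a point): Point on the brush's top face in the bristles, at [0, 88, 13] mm in its frame.
- handle_end (a point): Point on top of the brush's handle, at [0, -90, 12] mm in its frame.
- mixing_pot: Clear plastic mixing pot, 72 mm wide, 70 mm tall, loose bystander. Origin: centre of its underside.
- tape_black: Small dark tape roll, 50 x 19 mm, loose bystander. Origin: centre of its underside.
- marker: White marker pen with a blue cap, 17 x 135 mm, loose bystander. Origin: middle of its underside, y along it.
- spreader: Yellow filler spreader, 82 x 99 x 10 mm, loose bystander. Origin: middle of its underside.
- tint_bottle: Small blue bottle with a white cap, 33 mm wide, 85 mm tall, loose bystander. Origin: centre of its underside.
- sanding: Blue sanding block, 65 x 110 x 24 mm, loose bystander. Origin: middle of its underside.

How it is judged:
At the end, for the whole second after the job is handed in: Spanner and brush each lie in their own cutout, right way round (both end points within 11 mm of their places in a centred insert), with both ends within 2 mm of fully home on the cutout's floor, at rest and released (x of ring_end in the frame of kit_tray between -0.041 and -0.019 m and y of ring_end in the frame of kit_tray between 0.074 and 0.096 m and z of ring_end in the frame of kit_tray between 0.0265 and 0.0305 m and x of jaw_end in the frame of kit_tray between -0.041 and -0.019 m and y of jaw_end in the frame of kit_tray between -0.093 and -0.071 m and z of jaw_end in the frame of kit_tray between 0.0265 and 0.0305 m and x of bristle_end in the frame of kit_tray between 0.025 and 0.047 m and y of bristle_end in the frame of kit_tray between 0.077 and 0.099 m and z of bristle_end in the frame of kit_tray between 0.028 and 0.032 m and x of handle_end in the frame of kit_tray between 0.025 and 0.047 m and y of handle_end in the frame of kit_tray between -0.101 and -0.079 m and z of handle_end in the frame of kit_tray between 0.027 and 0.031 m and linear speed of each of spanner, brush below 0.02 m/s); the robot touches nothing.
It fails at once if A bystander (pot, tape, marker, spreader, tint bottle, sanding block) is pushed more than 4 cm from where it stood (distance of any of mixing_pot, tape_black, marker, spreader, tint_bottle, sanding from where it was at the start of the episode above 0.04 m).
It fails at once if The tint bottle or the mixing pot is knocked over (angle between any of mixing_pot, tint_bottle's own z axis and vertical above 0.8 rad).
It also fails if it takes over 72 s, if anything falls off the work surface, if the arm or the gripper's body presses on something with over 40 N, if the wrist force passes 120 N, or if a joint passes its speed limit or range.

## Working session

There is one attempt and no reset: what is moved stays moved. The work goes in short steps, Python scripts to look and compute and a tool call to move; the robot and the scene stay as the last step left them, time stands still between calls to the robot, and variables do not carry over. Pictures are saved under pics/ and viewed, at most 10 in all, crops included, and the job is handed in when it is done.

Besides the shell and the picture viewer there is one more tool, called after "Call:" as name(argument=value, ...) on one line, values as JSON. move_arm: Moves the arm, as the interface text tells. Its arguments: {"type":"object","properties":{"plan":{"type":"array"},"grip":{"type":"number"}},"required":["plan"]}

```bash
mkdir -p pics
cat > h.py <<'E'
import numpy as np, cv2
from scipy.spatial.transform import Rotation as R
from bench import ctrl
def mat(a):
    a=np.array(a,float)
    return a if a.shape==(3,3) else R.from_quat(a[[1,2,3,0]]).as_matrix()
def ray(c,u,v,fish=False):
    x=(u-c["cx"])/c["fx"]; y=(v-c["cy"])/c["fy"]
    if fish:
        r=np.hypot(x,y)+1e-12; d=np.array([np.sin(r)*x/r,np.sin(r)*y/r,np.cos(r)])
    else: d=np.array([x,y,1.])
    return np.array(c["origin"]),mat(c["attitude"])@d
def onz(c,u,v,z,fish=False):
    o,d=ray(c,u,v,fish); return o+d*(z-o[2])/d[2]
def onplane(c,u,v,p,n,fish=False):
    o,d=ray(c,u,v,fish); return o+d*(np.dot(np.array(p)-o,n)/np.dot(d,n))
def proj(c,P,fish=False):
    p=mat(c["attitude"]).T@(np.array(P)-c["origin"])
    if fish:
        r=np.hypot(p[0],p[1])+1e-12; t=np.arctan2(r,p[2]); x,y=t*p[0]/r,t*p[1]/r
    else: x,y=p[0]/p[2],p[1]/p[2]
    return np.array([c["cx"]+c["fx"]*x,c["cy"]+c["fy"]*y])
def snap(n,f):
    c=ctrl.camera(n); cv2.imwrite("pics/"+f,cv2.cvtColor(c["pixels"],cv2.COLOR_RGB2BGR))
    np.save("pics/"+f+".npy",c,allow_pickle=True); return c
def load(f): return np.load("pics/"+f+".npy",allow_pickle=True).item()
E
python3 - <<'E'
from h import *
for n in("scene","side","wrist"):
    c=snap(n,n+"0.png"); print(n,c["fx"],c["cx"],c["cy"],c["origin"],c["attitude"])
print(ctrl.get_obs())
E
```

```text
scene 444.31572094487876 316.5515926633367 237.61806013339245 [-0.23093542 -0.94555627  0.83090866] [-0.46607615  0.82489303 -0.28261662  0.14984113]
side 525.9874473455016 318.4230990639699 247.52377552492356 [0.29005096 1.47297138 1.16049914] [ 0.02860524 -0.08425631  0.8911865  -0.44482496]
wrist 371.64829954431775 316.1557288888119 240.82395870953923 [ 0.32786622 -0.48012486  0.3740377 ] [ 0.13559696  0.83898861 -0.52023158 -0.08408737]
{'time_s': 0.15, 'q': array([-1.31630622e+00,  1.81388224e-01,  1.60780636e+00,  1.70012702e-05,
        1.35378868e+00, -2.06287344e-01]), 'dq': array([ 0.00069655,  0.00051931, -0.00227323,  0.00180149,  0.00113325,
        0.00163848]), 'joint_efforts': array([ 4.31015824e-04, -4.45265937e+01, -3.51688063e+01, -2.80017175e-04,
        5.94885234e-03, -5.58738293e-05]), 'eef_pos': array([ 0.25558603, -0.51458888,  0.23056752]), 'eef_rot': array([-6.95305742e-04,  9.73577885e-01,  2.28354152e-01, -8.45867533e-06]), 'wrist_force': array([-0.91019139,  0.89123317,  0.12422135]), 'torque': array([-0.02346312, -0.01003453,  0.03579621]), 'grasp_force': 0.0, 'opening': 1.0002201947771447}
```

View pics/scene0.png

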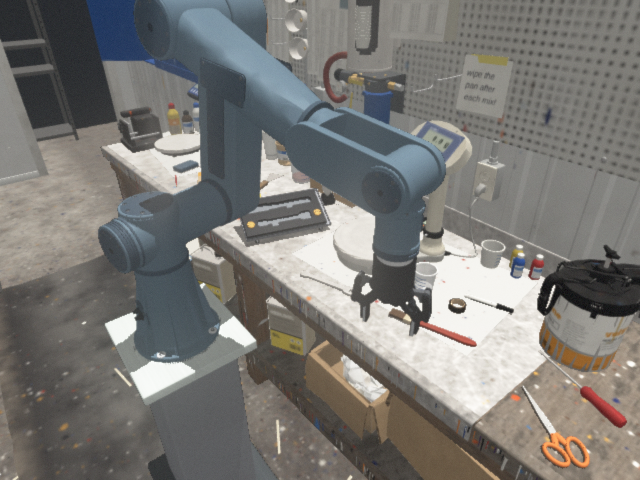

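View pics/side0.png

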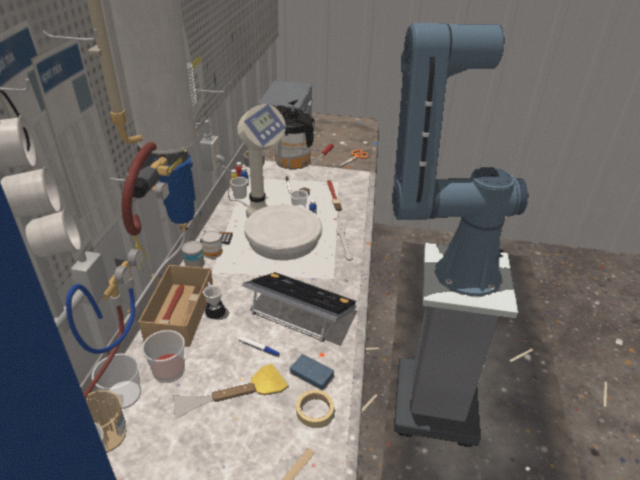

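The scene view shows the tray near (285,215), the spanner at (300–355, 275–295) partly hidden by the gripper, and the brush at (392–475, 312–345) with bristles at the left. In the side view the spanner lies at (345,240), the brush at (335,195) and the tray at (300,300).

View pics/wrist0.png

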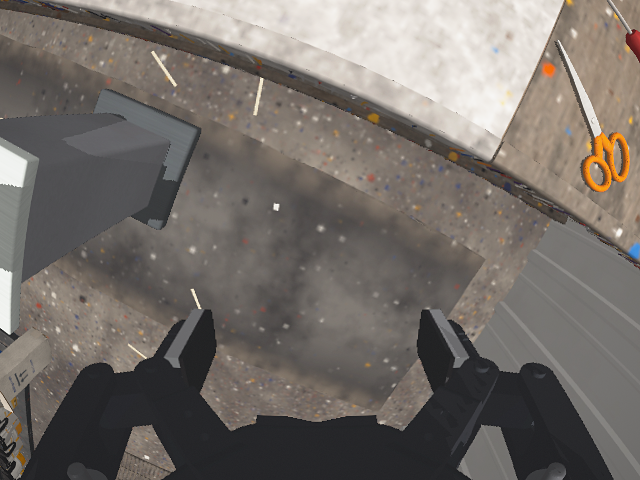

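Run:
```python
from h import *
c=load("scene0.png")
for u,v in((392,314),(475,344),(300,276),(352,294)): print("scene",u,v,onz(c,u,v,.01).round(3))
c=load("side0.png")
for u,v in((331,182),(337,208),(339,220),(349,258)): print("side",u,v,onz(c,u,v,.01).round(3))
c=load("scene0.png")
i=cv2.cvtColor(c["pixels"],cv2.COLOR_RGB2BGR)[180:250,225:345]
a=cv2.resize(i,None,fx=6,fy=6,interpolation=cv2.INTER_CUBIC)[:,:720]
c=load("side0.png")
i=cv2.cvtColor(c["pixels"],cv2.COLOR_RGB2BGR)[262:342,235:365]
b=cv2.resize(i,(720,443)[::1],interpolation=cv2.INTER_CUBIC)
cv2.imwrite("pics/trayA.png",cv2.resize(a,(720,420))); cv2.imwrite("pics/trayB.png",b)
```

```text
scene 392 314 [ 0.491 -0.319  0.01 ]
scene 475 344 [ 0.573 -0.529  0.01 ]
scene 300 276 [ 0.395 -0.017  0.01 ]
scene 352 294 [ 0.463 -0.184  0.01 ]
side 331 182 [ 0.56  -0.508  0.01 ]
side 337 208 [ 0.504 -0.308  0.01 ]
side 339 220 [ 0.483 -0.224  0.01 ]
side 349 258 [0.414 0.007 0.01 ]
```

The wrist view shows only floor and bench edge (tips at about (205,330) and (430,330)), so I'll move above the work for a wide look.

Call:
move_arm(plan=[0,0,2.4,0,0,0,2.5,8.3,2.8,0,0,0,2.5,8.3,2.8,0,0,0,2.5,8.3,2.8,0,0,0,2.5,8.3,2.8,0,0,0,2.5,8.3,2.8,0,0,0,2.5,8.3,2.8,0,0,0,2.5,8.3,2.8,0,0,0,2.5,8.3,2.8,0,0,0,2.5,8.3,2.8,0,0,0])

```text
time_s: 1.4
eef_pos: [0.3806, -0.1, 0.3711]
eef_rot: [0.0, 0.973, 0.229, -0.0]
wrist_force: [0.0, 0.6, 0.6]
opening: 1.0
grasp_force: 0.0
```

Run:
```python
from h import *
c=snap("wrist","w1.png"); print(c["origin"],mat(c["attitude"]).round(3)); o=ctrl.get_obs(); print(o["eef_pos"],o["eef_rot"],o["time_s"],c["fx"],c["fy"])
```

```text
[ 0.45285003 -0.06521275  0.51454695] [[ 0.446 -0.85  -0.282]
 [-0.895 -0.423 -0.142]
 [ 0.002  0.316 -0.949]]
[ 0.38039381 -0.10069709  0.37080617] [-9.03491845e-05  9.73633656e-01  2.28116839e-01 -4.51299784e-04] 1.45 371.64829954431775 371.64829954431775
```

View pics/w1.png

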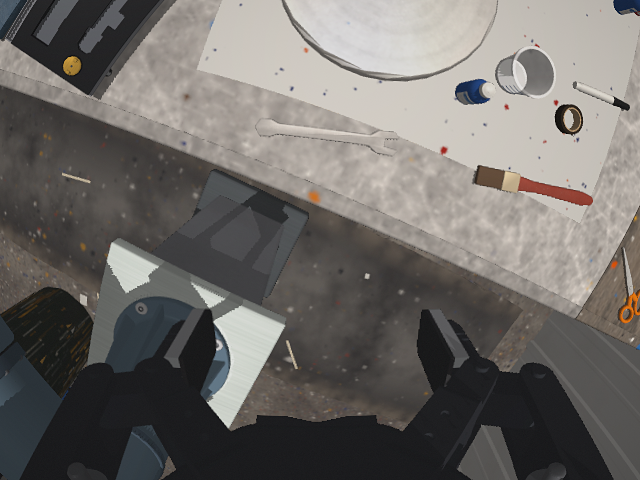

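The wrist view shows the spanner with its ring at (262,127) and jaw at (392,142), and the brush with bristles at (478,175) and handle end at (590,198). The tray's near-right corner is at (95,93), brass cap (72,66), and the bottle and pot are at (475,92) and (525,72).

Run:
```python
from h import *
c=load("w1.png")
for n,u,v,z in(("ring",256,127,.004),("jaw",399,141,.004),("bri",476,174,.006),("han",592,199,.006),("bottle",468,100,0.0),("pot",525,90,0.),("cap",72,66,.1),("traycorner",96,94,.05),("platefront",390,78,.03)): print(n,onz(c,u,v,z,True).round(4))
```

```text
ring [0.411  0.0046 0.004 ]
jaw [ 0.4822 -0.1794  0.004 ]
bri [ 0.4981 -0.3049  0.006 ]
han [ 0.5801 -0.5314  0.006 ]
bottle [ 0.5868 -0.2422  0.    ]
pot [ 0.6544 -0.3173  0.    ]
cap [0.4007 0.2528 0.1   ]
traycorner [0.3705 0.2312 0.05  ]
platefront [ 0.549  -0.1245  0.03  ]
```

Call:
move_arm(plan=[-1.6,5.5,0,0,0,0,-1.6,5.5,0,0,0,0,-1.6,5.5,0,0,0,0,-1.6,5.5,0,0,0,0,-1.6,5.5,0,0,0,0,-1.6,5.5,0,0,0,0,-1.6,5.5,0,0,0,0])

```text
time_s: 2.33
eef_pos: [0.3013, 0.1737, 0.3709]
eef_rot: [0.0, 0.974, 0.227, -0.001]
wrist_force: [0.3, -0.2, -0.0]
opening: 1.001
grasp_force: 0.0
```

Run:
```python
from h import *
c=snap("wrist","w2.png"); o=ctrl.get_obs(); print(o["eef_pos"],o["eef_rot"],o["time_s"])
```

```text
[0.30142419 0.17351989 0.3709007 ] [ 2.22946540e-04  9.73923738e-01  2.26875080e-01 -4.48501518e-04] 2.375
```

View pics/w2.png

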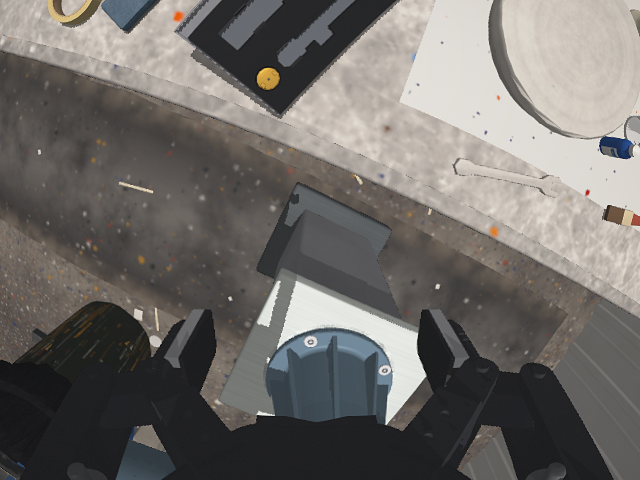

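The spanner and brush lengths check out (197 and 241 mm). This view shows only the near end of the tray: brass cap (268,78), spanner cutout (280–350, 0–60), brush cutout to its left. The tray's y axis points toward the robot, so I'll move further out.

Call:
move_arm(plan=[4.2,1,0.4,0,0,0,4.2,1,0.4,0,0,0,4.2,1,0.4,0,0,0,4.2,1,0.4,0,0,0,4.2,1,0.4,0,0,0,4.2,1,0.4,0,0,0])

```text
time_s: 3.12
eef_pos: [0.5107, 0.2234, 0.3908]
eef_rot: [0.0, 0.974, 0.227, -0.001]
wrist_force: [0.4, -0.1, -0.2]
opening: 0.996
grasp_force: 0.0
```

Run:
```python
from h import *
c=snap("wrist","w3.png"); o=ctrl.get_obs(); print(o["eef_pos"],o["eef_rot"],o["time_s"])
```

```text
[0.51039844 0.22369834 0.39121858] [ 3.19466915e-05  9.73775574e-01  2.27510581e-01 -2.58418418e-04] 3.175
```

View pics/w3.png

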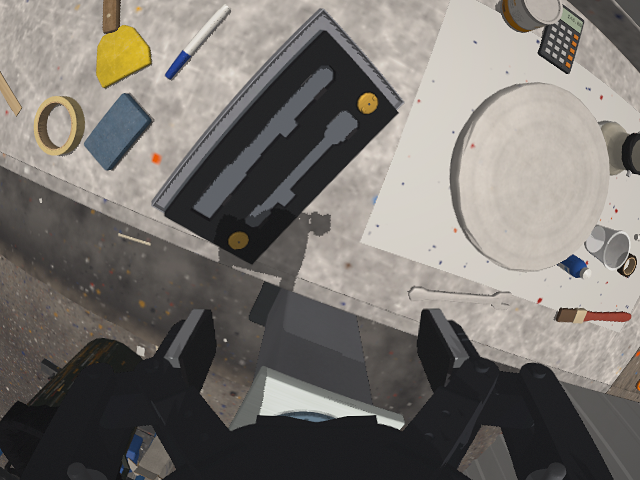

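w3 shows the whole tray: brass caps at (368,103) and (238,241), the spanner cutout with its ring end near (258,215) and jaw end near (345,120), and the brush cutout from (205,205) to (325,75). I'll solve the foam pose from the caps, then look again from near with the tool square to the tray.

```bash
cat >> h.py <<'E'
from scipy.optimize import least_squares
S=np.radians(27)
def tray_R(yaw): # yaw = angle of tray x's horizontal direction
    return R.from_euler("z",yaw).as_matrix()@R.from_euler("y",-S).as_matrix()
def caps(c,fish=True):
    h=cv2.cvtColor(c["pixels"],cv2.COLOR_RGB2HSV); m=cv2.inRange(h,(15,120,90),(32,255,255))
    n,_,s,ce=cv2.connectedComponentsWithStats(m); return [(s[i,4],ce[i].round(2),s[i,:4]) for i in range(1,n) if s[i,4]>40]
E
python3 - <<'E'
from h import *
c=load("w3.png")
for k in caps(c): print(k)
a,b=[np.array(p) for p in((238,241),(368,103))]
for _,p,_s in caps(c):
    if np.hypot(*(p-a))<8:a=p
    if np.hypot(*(p-b))<8:b=p
print(a,b)
# foam-frame (origin at tray z=0 below foam middle)
f=lambda x: np.r_[proj(c,x[:3]+tray_R(x[3])@[-.03,.124,.033],True)-a,proj(c,x[:3]+tray_R(x[3])@[-.03,-.124,.033],True)-b]
s=least_squares(f,[.49,.28,.08,1.17]); print(s.x,s.cost)
T=tray_R(s.x[3])
for x in(-.075,.075):
    for y in(-.1475,.1475): print(x,y,proj(c,s.x[:3]+T@[x,y,.027],True).round(1), (s.x[:3]+T@[x,y,.027]).round(3))
# desired view pose: tool x=-tray y, tool z=-n
Rt=np.c_[-T[:,1],-T[:,0],-T[:,2]]; print(np.linalg.det(Rt)); 
o=ctrl.get_obs(); R0=mat(o["eef_rot"]); print("turn",R.from_matrix(Rt@R0.T).as_rotvec().round(3),o["q"].round(2))
C0=mat(c["attitude"]); print("cam in tool",(R0.T@(c["origin"]-o["eef_pos"])).round(4),(R0.T@C0).round(3))
i=cv2.cvtColor(c["pixels"],cv2.COLOR_RGB2BGR)[0:275,140:420]
cv2.imwrite("pics/w3z.png",cv2.resize(i,None,fx=2.1,fy=2.1,interpolation=cv2.INTER_CUBIC))
E
```

```text
(np.int32(142), array([511.32,  17.84]), array([504,   0,  24,  31], dtype=int32))
(np.int32(2305), array([120.54,  54.7 ]), array([96, 25, 55, 63], dtype=int32))
(np.int32(331), array([367.36, 102.69]), array([358,  93,  20,  21], dtype=int32))
(np.int32(234), array([237.75, 240.35]), array([229, 233,  19,  16], dtype=int32))
[237.75 240.35] [367.36 102.69]
[0.52724391 0.28700301 0.04812658 1.27441199] 8.077935669463161e-28
-0.075 -0.1475 [396.8 111.2] [0.645 0.168 0.038]
-0.075 0.1475 [250.7 262.7] [0.363 0.254 0.038]
0.075 -0.1475 [324.9  29.7] [0.684 0.296 0.106]
0.075 0.1475 [163.2 214.2] [0.402 0.382 0.106]
0.9999999999999998
turn [ 0.481  0.039 -0.741] [ 0.2   0.06  1.43 -0.    1.66  1.31]
cam in tool [ 0.0804  0.0017 -0.1431] [[-0.001 -0.949 -0.316]
 [ 1.    -0.001  0.001]
 [-0.001 -0.316  0.949]]
```

The caps' fit predicts the foam corners at the pixels where I see them (within about 2 px), so the pose is good. Next I'll look square-on from near.

Call:
move_arm(plan=[-0.2,-0.44,-3.3,0.481,0.039,-0.741,-0.2,-0.44,-3.3,0.481,0.039,-0.741,-0.2,-0.44,-3.3,0.481,0.039,-0.741,-0.2,-0.44,-3.3,0.481,0.039,-0.741,-0.2,-0.44,-3.3,0.481,0.039,-0.741,-0.2,-0.44,-3.3,0.481,0.039,-0.741,-0.2,-0.44,-3.3,0.481,0.039,-0.741,-0.2,-0.44,-3.3,0.481,0.039,-0.741])

```text
time_s: 4.18
eef_pos: [0.501, 0.2033, 0.227]
eef_rot: [-0.231, 0.962, -0.141, 0.035]
wrist_force: [0.2, -0.2, -0.2]
opening: 1.0
grasp_force: 0.0
```

Run:
```python
from h import *
c=snap("wrist","w4.png"); o=ctrl.get_obs(); print(o["eef_pos"],o["eef_rot"],o["q"],o["time_s"])
for k in caps(c): print(k)
cv2.imwrite("pics/w4z.png",cv2.resize(cv2.cvtColor(c["pixels"],cv2.COLOR_RGB2BGR),(800,600),interpolation=cv2.INTER_CUBIC))
```

```text
[0.50092288 0.20337764 0.22680042] [-0.23065165  0.96203684 -0.14159882  0.03513846] [-0.11631332 -0.03419318  1.91927287  0.49732532  1.20984786  1.57889217] 4.225
(np.int32(847), array([356.19,  71.39]), array([340,  55,  34,  33], dtype=int32))
(np.int32(1920), array([160.22, 217.37]), array([139, 188,  44,  66], dtype=int32))
(np.int32(77), array([ 79.22, 271.73]), array([ 74, 265,  11,  15], dtype=int32))
(np.int32(521), array([347.91, 337.9 ]), array([335, 326,  27,  25], dtype=int32))
```

View pics/w4z.png

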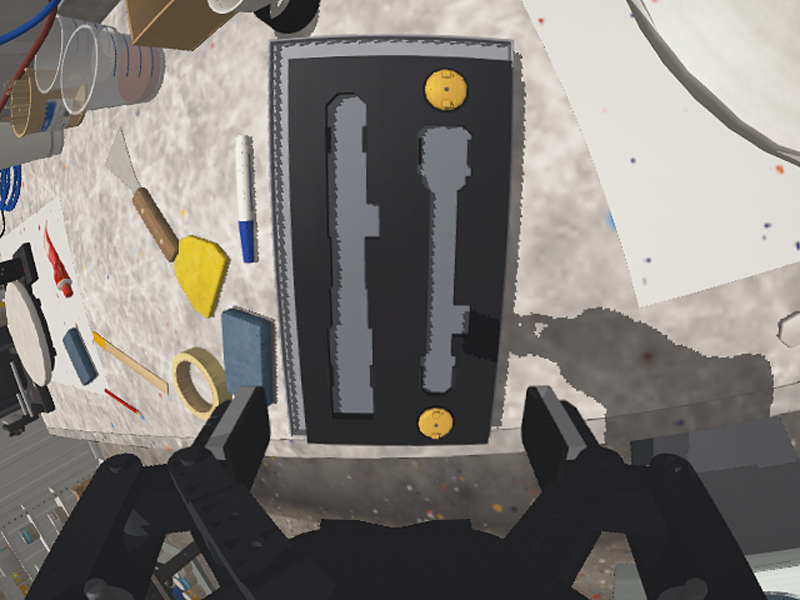

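The square-on view clearly shows (zoomed pixels) caps at (445,90) and (435,423), the spanner cutout from (443,128) to (437,393), the brush cutout from (347,95) to (353,413), and foam corners at (289,57), (512,62), (308,443) and (489,443). I'll fit the pose and check the cutout edges in a rectified image.

```bash
cat > fit.py <<'E'
from h import *
c=load("w4.png")
z=lambda u,v: np.array([(u+.5)/1.25-.5,(v+.5)/1.25-.5])
pts=[([-.03,-.124,.034],np.array([356.19,71.39]),1),([-.03,.124,.034],np.array([347.91,337.9]),1),
 ([.075,-.1475,.027],z(289,57),.5),([-.075,-.1475,.027],z(512,62),.5),([.075,.1475,.027],z(308,443),.5),([-.075,.1475,.027],z(489,443),.5)]
f=lambda x: np.concatenate([w*(proj(c,x[:3]+tray_R(x[3])@P,True)-p) for P,p,w in pts])
s=least_squares(f,[.527,.287,.048,1.274],loss="soft_l1"); X=s.x
E
python3 - <<'E'
from fit import *
print(X,f(X).reshape(-1,2).round(2))
T=tray_R(X[3]); g=cv2.cvtColor(c["pixels"],cv2.COLOR_RGB2GRAY).astype(np.float32)
def rect(zz):
    xs=np.arange(-90,90,.5); ys=np.arange(-160,160,.5)
    m=np.array([[proj(c,X[:3]+T@[x/1e3,y/1e3,zz],True) for x in xs] for y in ys],np.float32)
    return xs,ys,cv2.remap(g,m[...,0],m[...,1],cv2.INTER_LINEAR)
for nm,zz in(("top",.027),("spfloor",.0205),("brfloor",.017)):
    xs,ys,r=rect(zz)
    def edges(line,ax,lo,hi):
        k=(ax>=lo)&(ax<=hi); d=np.gradient(cv2.GaussianBlur(line[k].reshape(1,-1),(0,0),2)[0]); a=ax[k]
        i=[j for j in range(1,len(d)-1) if abs(d[j])>1.5 and abs(d[j])>=abs(d[j-1]) and abs(d[j])>abs(d[j+1])]
        return [(float(a[j]),round(float(d[j]),1)) for j in i]
    b=lambda y0,y1: r[(ys>=y0)&(ys<=y1)].mean(0)
    for y0,y1 in((-95,-85),(-30,-10),(0,20),(80,90)): print(nm,"x-profile at y",y0,y1,edges(b(y0,y1),xs,-60,60))
    q=lambda x0,x1: r[:,(xs>=x0)&(xs<=x1)].mean(1)
    print(nm,"y spanner",edges(q(-34,-26),ys,-112,112),"y brush",edges(q(32,40),ys,-140,140))
E
```

```text
[0.52713392 0.28665979 0.04739975 1.27400686] [[ 0.42 -0.3 ]
 [ 0.32  0.97]
 [-0.02  0.97]
 [-0.63 -0.29]
 [-0.18 -0.9 ]
 [-0.92 -0.75]]
top x-profile at y -95 -85 [(-45.5, 8.7), (-15.5, -9.6), (25.5, 13.7), (43.0, -9.6), (46.0, -7.5), (50.5, 4.9)]
top x-profile at y -30 -10 [(-39.0, 13.6), (-24.0, -7.6), (14.0, 4.1), (24.0, 8.5), (42.5, -6.9), (47.0, -4.7)]
top x-profile at y 0 20 [(-39.0, 13.8), (-24.0, -7.5), (-21.0, -4.3), (24.0, 10.7), (41.5, -6.7), (47.0, -4.8)]
top x-profile at y 80 90 [(-41.0, 11.0), (-19.5, -11.2), (22.0, 12.4), (46.0, -8.1), (49.5, -5.6), (53.0, 2.2)]
top y spanner [(-110.5, -10.3), (-99.0, 10.7), (98.5, -13.5), (102.5, 1.9), (110.5, -2.3)] y brush [(-123.0, -3.6), (-118.5, 8.2), (118.0, -14.2), (124.0, 2.1)]
spfloor x-profile at y -95 -85 [(-46.5, 8.8), (-16.0, -9.8), (26.0, 13.6), (44.0, -9.7), (47.0, -7.4), (51.5, 4.9)]
spfloor x-profile at y -30 -10 [(-40.0, 13.5), (-24.5, -7.6), (14.0, 4.7), (24.5, 7.7), (43.5, -6.7), (48.0, -4.5)]
spfloor x-profile at y 0 20 [(-40.0, 13.9), (-24.5, -7.4), (-21.5, -4.2), (24.5, 11.1), (42.0, -7.0), (48.0, -5.1)]
spfloo
[... 201 characters left out ...]
124.0, -3.6), (-119.0, 9.0), (122.0, -14.0), (128.0, 2.0)]
brfloor x-profile at y -95 -85 [(-47.0, 8.7), (-16.0, -9.8), (26.0, 13.7), (44.5, -9.7), (47.5, -7.4), (52.0, 4.9)]
brfloor x-profile at y -30 -10 [(-40.5, 13.5), (-24.5, -7.5), (14.0, 5.0), (25.0, 7.2), (44.0, -6.6), (48.5, -4.4), (52.0, 1.5)]
brfloor x-profile at y 0 20 [(-40.5, 13.8), (-25.0, -7.4), (-22.0, -4.3), (24.5, 11.3), (42.5, -7.5), (48.5, -5.3)]
brfloor x-profile at y 80 90 [(-42.5, 11.2), (-21.0, -10.1), (22.5, 12.1), (47.0, -7.7), (51.0, -5.4), (54.5, 2.1)]
brfloor y spanner [(-111.0, -2.4), (-109.0, 1.5), (-99.5, 11.0), (104.0, -13.1), (108.0, 1.9)] y brush [(-124.5, -3.6), (-119.5, 9.4), (124.5, -13.7), (130.5, 2.0)]
```

The rectified edges agree with the known cutouts to within 1 mm (shank −39/−21, ends ±99). Next I'll look at the spanner from near, aligned the same way relative to the tool.

```bash
cat >> h.py <<'E'
def down_R(yaw): # object's y axis at angle yaw+90; tool x=-y_obj, y=-x_obj, z down
    x=np.array([np.cos(yaw),np.sin(yaw),0]); y=np.array([-np.sin(yaw),np.cos(yaw),0]); return np.c_[-y,-x,[0,0,-1]]
def go(cmd,pos,Rt): # cmd=(pos,R) commanded now
    d=(np.array(pos)-cmd[0])/.05; w=R.from_matrix(Rt@cmd[1].T).as_rotvec(); print("shift",d.round(3),"turn",w.round(4),"rows",max(np.linalg.norm(d)*.8,np.degrees(np.linalg.norm(w))/10.7).round(1))
E
python3 - <<'E'
from h import *
o=ctrl.get_obs(); go((o["eef_pos"],mat(o["eef_rot"])),[.4466,-.0874,.17],down_R(np.radians(21.15)))
E
```

```text
shift [-1.086 -5.816 -1.136] turn [-0.3559  0.3329 -0.892 ] rows 5.4
```

Call:
move_arm(plan=[-1.08,-5.8,-1.14,-0.356,0.333,-0.892,-1.08,-5.8,-1.14,-0.356,0.333,-0.892,-1.08,-5.8,-1.14,-0.356,0.333,-0.892,-1.08,-5.8,-1.14,-0.356,0.333,-0.892,-1.08,-5.8,-1.14,-0.356,0.333,-0.892,-1.08,-5.8,-1.14,-0.356,0.333,-0.892,-1.08,-5.8,-1.14,-0.356,0.333,-0.892,-1.08,-5.8,-1.14,-0.356,0.333,-0.892], grip=40)

```text
time_s: 5.22
eef_pos: [0.4469, -0.0865, 0.1693]
eef_rot: [-0.001, 0.825, -0.565, -0.0]
wrist_force: [-0.0, -0.3, 0.0]
opening: 0.468
grasp_force: 0.0
```

Run:
```python
from h import *
c=snap("wrist","w5.png"); o=ctrl.get_obs(); print(o["eef_pos"],o["eef_rot"],o["q"].round(2),o["opening"])
i=cv2.cvtColor(c["pixels"],cv2.COLOR_RGB2BGR)[40:400,200:440]
cv2.imwrite("pics/w5z.png",cv2.resize(i,(400,600),interpolation=cv2.INTER_CUBIC))
```

```text
[ 0.44681866 -0.08656417  0.1693905 ] [-4.67232254e-04  8.24879569e-01 -5.65308302e-01  4.70364171e-05] [-0.45 -0.02  1.96  0.    1.21  2.32] 0.4689866862861317
```

View pics/w5z.png

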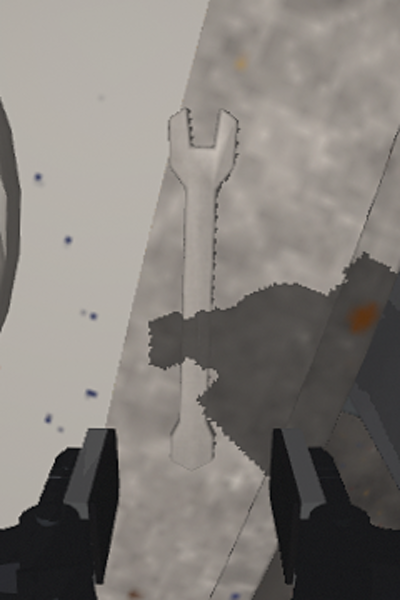

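The near view (zoom 1.667) shows the jaw tips at (184,109) and (222,110), the jaw flanks at u=168 and 240 near v=150, the shank edges at u=184 and 215 at v=250, the ring flanks at u=170 and 217 at v=440, and the ring end at (193,470).

Run:
```python
from h import *
c=load("w5.png"); P=lambda u,v,z: onz(c,200+(u+.5)/1.6667-.5,40+(v+.5)/1.6667-.5,z,True)[:2]
jf=[P(168,150,.005),P(240,150,.005)]; sh=[P(184,250,.005),P(215,250,.005)]; rf=[P(170,440,.005),P(217,440,.005)]
for n,q in(("jaw",jf),("shank",sh),("ring",rf)): print(n,"w",np.hypot(*(q[0]-q[1])).round(4),"mid",((q[0]+q[1])/2).round(4))
a=sum(jf)/2; b=sum(rf)/2; d=(b-a)/np.hypot(*(b-a)); print("yaw",np.degrees(np.arctan2(-d[0],d[1])).round(2))
e1=P(203,109.5,.006); e2=P(193,470,.004); s1=(e1-a)@d; s2=(e2-a)@d; print("len",s2-s1,"centre",(a+d*(s1+s2)/2).round(4))
print("shank off axis",np.cross(sum(sh)/2-a,d))
go((np.array([.4469,-.0865,.1693]),mat(ctrl.get_obs()["eef_rot"])),[*(a+d*(s1+s2)/2),.0045],down_R(np.arctan2(-d[0],d[1])))
```

```text
jaw w 0.0353 mid [ 0.4691 -0.1594]
shank w 0.0156 mid [ 0.4529 -0.1116]
ring w 0.0263 mid [ 0.417  -0.0106]
yaw 19.29
len 0.19774635045950084 centre [ 0.443  -0.0849]
shank off axis 0.0004785319902911155
shift [-0.078  0.033 -3.296] turn [-0.0007  0.0006 -0.0325] rows 2.6<stdin>:7: DeprecationWarning: Arrays of 2-dimensional vectors are deprecated. Use arrays of 3-dimensional vectors instead. (deprecated in NumPy 2.0)
```

Length 197.7 mm and the widths match. Descend and check the height before closing.

Call:
move_arm(plan=[-0.076,0.034,-1.0,0,0,-0.0325,-0.076,0.034,-2.0,0,0,-0.0325,-0.076,0.034,-2.8,0,0,-0.0325,-0.076,0.034,-3.1,0,0,-0.0325,-0.076,0.034,-3.25,0,0,-0.0325,-0.076,0.034,-3.3,0,0,-0.0325,-0.076,0.034,-3.3,0,0,-0.0325,-0.076,0.034,-3.3,0,0,-0.0325], grip=40)

```text
time_s: 6.28
eef_pos: [0.4437, -0.0857, 0.0052]
eef_rot: [-0.0, 0.815, -0.58, 0.001]
wrist_force: [-0.1, -0.1, -0.4]
opening: 0.468
grasp_force: 0.0
```

Run:
```python
from h import *
o=ctrl.get_obs(); print(o["eef_pos"],o["eef_rot"].round(4),o["wrist_force"],o["opening"])
```

```text
[ 0.44368405 -0.08566966  0.00518425] [-4.000e-04  8.149e-01 -5.795e-01  9.000e-04] [-0.145275   -0.1074008  -0.41384156] 0.46773717538372567
```

Call:
move_arm(plan=[0,0,-0.024,0,0,0,0,0,-0.024,0,0,0,0,0,-0.024,0,0,0,0,0,-0.024,0,0,0,0,0,-0.024,0,0,0,0,0,-0.024,0,0,0], grip=0)

```text
time_s: 7.02
eef_pos: [0.4433, -0.0855, 0.0036]
eef_rot: [-0.0, 0.815, -0.58, 0.0]
wrist_force: [-0.8, -0.5, 5.7]
opening: 0.148
grasp_force: 58.6
```

Run:
```python
from h import *
o=ctrl.get_obs(); print(o["eef_pos"],o["eef_rot"].round(4),o["wrist_force"],o["opening"]*85.4,o["grasp_force"])
from fit import X
np.save("X.npy",X); T=tray_R(X[3]); print(T.round(4))
```

```text
[ 0.44329201 -0.0854962   0.00364431] [-2.000e-04  8.150e-01 -5.795e-01  3.000e-04] [-0.82921697 -0.5221621   5.71519713] 12.612589367716275 58.58569264411926
[[ 0.2606 -0.9563 -0.1328]
 [ 0.8521  0.2925 -0.4341]
 [ 0.454   0.      0.891 ]]
```

Call:
move_arm(plan=[0,0,0.2,0,0,0,0,0,0.6,0,0,0,0,0,1.4,0,0,0,0,0,2.4,0,0,0,0,0,3.4,0,0,0,0,0,3.4,0,0,0])

```text
time_s: 7.78
eef_pos: [0.4456, -0.0866, 0.1778]
eef_rot: [-0.001, 0.815, -0.58, 0.005]
wrist_force: [0.3, 0.2, -1.1]
opening: 0.144
grasp_force: 58.9
```

Run:
```python
from h import *
c=snap("wrist","w6.png")
i=cv2.cvtColor(c["pixels"],cv2.COLOR_RGB2BGR)[40:480,120:520]
cv2.imwrite("pics/w6z.png",cv2.resize(i,(545,600),interpolation=cv2.INTER_CUBIC))
o=ctrl.get_obs(); print(o["eef_pos"],o["eef_rot"].round(4),o["wrist_force"],o["opening"]*85.4,o["grasp_force"])
X=np.load("X.npy"); T=tray_R(X[3]); Rt=np.c_[-T[:,1],-T[:,0],-T[:,2]]
cmd=(o["eef_pos"],mat(o["eef_rot"]))
go(cmd,X[:3]+T@[-.030,0,.0205+.004+.045],Rt)
```

```text
[ 0.44400789 -0.08580334  0.17523406] [-6.000e-04  8.149e-01 -5.795e-01  2.300e-03] [-0.34024383 -0.02069795 -1.14044337] 12.455968451515876 58.851481676101685
shift [ 1.322  6.335 -1.591] turn [ 0.3516 -0.3342  0.9225] rows 5.6
```

View pics/w6z.png

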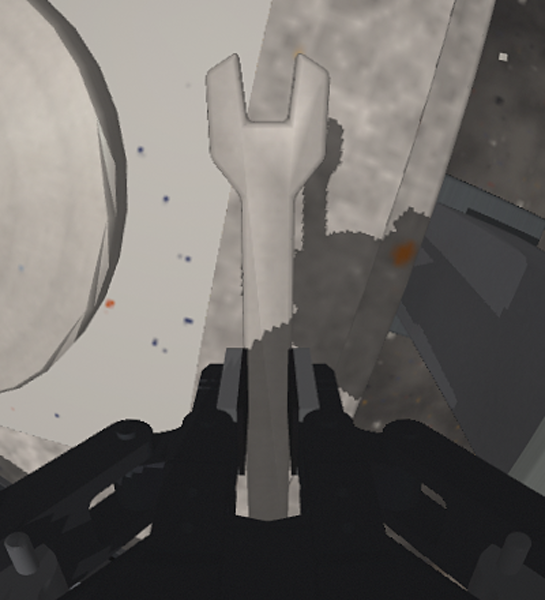

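The wrist picture shows the spanner held by its shank, with jaw tips at (238,55) and (302,55), the gap's bottom at (268,122), and flanks at u=206 and 329. The jaw looks rather close, so I'll fit a possible pitch in the grip.

Run:
```python
from h import *
c=load("w6.png"); o=ctrl.get_obs(); Rt=mat(o["eef_rot"]); p=o["eef_pos"]
Z=lambda u,v: np.array([120+(u+.5)/1.3625-.5,40+(v+.5)/1.3636-.5])
# object frame: y_obj=-tool x, x_obj=-tool y, z_obj=-tool z; TCP at object (0,s,h), pitch th about x_obj, yaw ps, lateral l
obs=[([ -.009,-.0985,.008],Z(302,54)),([.009,-.0985,.008],Z(238,54)),([0,-.080,.008],Z(268,122)),([.017,-.078,.008],Z(207,135)),([-.017,-.078,.008],Z(329,135)),([.0075,-.05,.008],Z(242,205)),([-.0075,-.05,.008],Z(293,205))]
def W(x,P):
    q=R.from_euler("xz",[x[0],x[3]]).as_matrix()@(np.array(P)-[0,x[1],x[2]])
    return p+Rt@np.array([-q[1],-q[0]-x[4],-q[2]])
wt=np.array([[0,1],[0,1],[.5,1],[1,0],[1,0],[1,0],[1,0]])
f=lambda x: np.concatenate([(proj(c,W(x,P),True)-u)*w for (P,u),w in zip(obs,wt)]+[[ (x[2]-.004)*500]])
s=least_squares(f,[0,0,.004,0,0]); print("pitch deg",np.degrees(s.x[0]),"s",s.x[1],"h",s.x[2],"yaw",np.degrees(s.x[3]),"lat",s.x[4]); print(f(s.x).round(1))
g=least_squares(lambda y:f(np.r_[0,y]),[0,.004,0,0]); print("no pitch",g.x,f(np.r_[0,g.x]).round(1))
```

```text
pitch deg -1.3818383357602 s 0.001140225717254014 h 0.004425058159693918 yaw -0.22902365782902506 lat 0.0007824436161702483
[-0.   0.6 -0.   0.4 -0.  -0.9 -0.5 -0.   0.4 -0.  -0.5  0.   0.5  0.
  0.2]
no pitch [ 0.00112828  0.00336916 -0.00395545  0.00078107] [-0.   0.7 -0.   0.5 -0.  -1.2 -0.2 -0.   0.2 -0.  -0.5  0.   0.5  0.
 -0.3]
```

The pitch is about zero and the grasp is centred to about 1 mm. Move to hover 45 mm above the spanner cutout.

Call:
move_arm(plan=[1.32,6.33,-0.5,0.3516,-0.3342,0.9225,1.32,6.33,-0.5,0.3516,-0.3342,0.9225,1.32,6.33,-0.5,0.3516,-0.3342,0.9225,1.32,6.33,-0.6,0.3516,-0.3342,0.9225,1.32,6.33,-0.8,0.3516,-0.3342,0.9225,1.32,6.33,-1.2,0.3516,-0.3342,0.9225,1.32,6.33,-1.59,0.3516,-0.3342,0.9225,1.32,6.33,-1.59,0.3516,-0.3342,0.9225,1.32,6.33,-1.59,0.3516,-0.3342,0.9225])

```text
time_s: 8.95
eef_pos: [0.5092, 0.2306, 0.0939]
eef_rot: [-0.229, 0.962, -0.144, 0.033]
wrist_force: [0.1, 0.6, -0.9]
opening: 0.147
grasp_force: 59.0
```

```bash
cat >> h.py <<'E'
def foam():
    X=np.load("X.npy"); T=tray_R(X[3]); return X[:3],T,np.c_[-T[:,1],-T[:,0],-T[:,2]]
def st(): # tool in the foam frame, forces in tray axes
    o=ctrl.get_obs(); O,T,Rt=foam(); p=T.T@(o["eef_pos"]-O)
    print("t",round(o["time_s"],2),"foam mm",(p*1e3).round(2),"rot err deg (tray axes)",np.degrees(T.T@R.from_matrix(mat(o["eef_rot"])@Rt.T).as_rotvec()).round(2),"F tray",(T.T@o["wrist_force"]).round(1),"M",(T.T@o["torque"]).round(2),"open",round(o["opening"]*85.4,1),"gf",round(o["grasp_force"],1)); return o
E
python3 - <<'E'
from h import *
o=st(); O,T,Rt=foam()
go((o["eef_pos"],mat(o["eef_rot"])),O+T@[-.0305,.0003,.035],Rt)
print((T*20*1e-3).round(4)) # world units per mm along tray x,y,z (columns)
E
```

```text
t 8.95 foam mm [-31.36   0.75  68.2 ] rot err deg (tray axes) [ 0.15  0.21 -0.11] F tray [ 0.1  0.1 -1.1] M [0.   0.29 0.  ] open 12.6 gf 59.0
shift [ 0.101  0.3   -0.584] turn [ 0.0026 -0.0041  0.0005] rows 0.5
[[ 0.0052 -0.0191 -0.0027]
 [ 0.017   0.0058 -0.0087]
 [ 0.0091  0.      0.0178]]
```

Call:
move_arm(plan=[0.101,0.3,-0.584,0.0026,-0.0041,0,0.101,0.3,-0.584,0.0026,-0.0041,0,0.101,0.3,-0.584,0.0026,-0.0041,0,0.108,0.322,-0.628,0.0026,-0.0041,0,0.114,0.343,-0.673,0.0026,-0.0041,0,0.118,0.356,-0.7,0.0026,-0.0041,0,0.118,0.356,-0.7,0.0026,-0.0041,0])

```text
time_s: 9.82
eef_pos: [0.5156, 0.2486, 0.0602]
eef_rot: [-0.231, 0.962, -0.143, 0.035]
wrist_force: [-6.5, -7.4, 14.0]
opening: 0.144
grasp_force: 67.2
```

```bash
python3 -c "
from h import *
st()"
```

```text
t 9.82 foam mm [-29.61  -0.05  29.44] rot err deg (tray axes) [-0.02 -0.05  0.15] F tray [-1.7  4.  16.5] M [ 0.77  0.57 -0.05] open 12.3 gf 67.2
```

Call:
move_arm(plan=[-0.03,0.009,0,0,0,0,-0.03,0.009,0,0,0,0,-0.03,0.009,0,0,0,0])

```text
time_s: 10.2
eef_pos: [0.5155, 0.2486, 0.0603]
eef_rot: [-0.231, 0.962, -0.143, 0.037]
wrist_force: [-1.3, -6.5, 8.6]
opening: 0.146
grasp_force: 63.8
```

```bash
python3 -c "
from h import *
st()"
```

```text
t 10.2 foam mm [-29.6    0.03  29.57] rot err deg (tray axes) [-0.21 -0.06  0.13] F tray [-1.9 -0.7 10.7] M [-0.08  0.57  0.03] open 12.5 gf 63.8
```

Call:
move_arm(plan=[-0.006,-0.018,-0.01,0,0,0,-0.006,-0.018,-0.01,0,0,0,-0.006,-0.018,-0.01,0,0,0])

```text
time_s: 10.58
eef_pos: [0.5154, 0.2485, 0.0603]
eef_rot: [-0.232, 0.961, -0.143, 0.037]
wrist_force: [-0.0, -1.4, 9.0]
opening: 0.144
grasp_force: 63.4
```

```bash
python3 -c "
from h import *
st()"
```

```text
t 10.57 foam mm [-29.72   0.03  29.58] rot err deg (tray axes) [-0.21 -0.14  0.12] F tray [ 2.9 -0.4  8.7] M [-0.04 -0.21  0.04] open 12.3 gf 63.4
```

It barely yields sideways to ±1.5 mm of command, so it is probably in the pocket and resting on the lips. Press further, recentring the command.

Call:
move_arm(plan=[0.02,0.017,-0.013,0,0,0,0.02,0.013,-0.026,0,0,0,0.02,0.013,-0.026,0,0,0,0.02,0.013,-0.026,0,0,0])

```text
time_s: 11.08
eef_pos: [0.5156, 0.2487, 0.0599]
eef_rot: [-0.232, 0.962, -0.142, 0.036]
wrist_force: [-12.6, -11.4, 27.6]
opening: 0.146
grasp_force: 75.2
```

```bash
python3 -c "
from h import *
st()"
```

```text
t 11.07 foam mm [-29.65  -0.11  29.17] rot err deg (tray axes) [-0.1  -0.12  0.19] F tray [-0.5  8.8 31.2] M [ 1.34  0.51 -0.02] open 12.5 gf 75.2
```

Run:
```python
from h import *
c=snap("wrist","w7.png")
i=cv2.cvtColor(c["pixels"],cv2.COLOR_RGB2BGR)[0:360,180:500]
cv2.imwrite("pics/w7z.png",cv2.resize(cv2.convertScaleAbs(i,alpha=1.5,beta=15),(533,600),interpolation=cv2.INTER_CUBIC))
```

```text
(no output)
```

View pics/w7z.png

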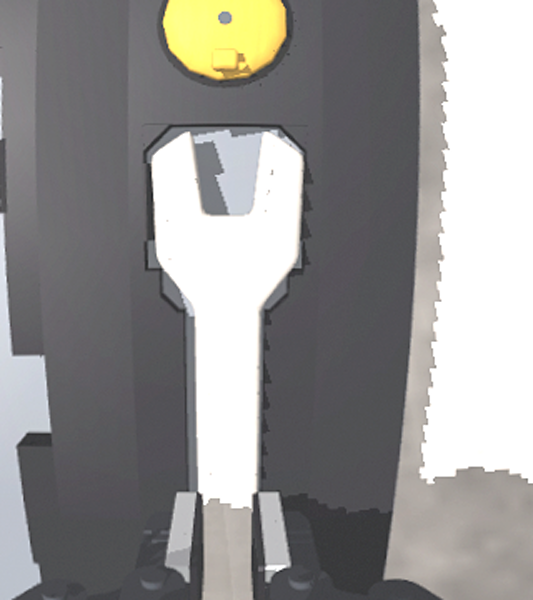

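The picture shows the jaw inside its pocket outline (u 147–303, top wall v=125, jaw tips v=132). The springy lips sit at v 240–268 beside the flanks. It is seated square and only held up by the lips. Unload, release, then press the ends with shut fingers.

Call:
move_arm(plan=[-0.002,-0.006,0.04,0,0,0,-0.002,-0.006,0.04,0,0,0])

```text
time_s: 11.38
eef_pos: [0.5155, 0.2487, 0.0604]
eef_rot: [-0.231, 0.962, -0.143, 0.036]
wrist_force: [-2.1, -3.8, 11.8]
opening: 0.147
grasp_force: 64.9
```

Call:
move_arm(plan=[0,0,0,0,0,0,0,0,0,0,0,0,0,0,0,0,0,0,-0.04,-0.13,0.27,0,0,0,-0.095,-0.305,0.623,0,0,0,-0.095,-0.305,0.623,0,0,0], grip=32)

```text
time_s: 12.12
eef_pos: [0.5099, 0.2331, 0.0913]
eef_rot: [-0.231, 0.962, -0.143, 0.036]
wrist_force: [0.2, 0.6, -0.1]
opening: 0.378
grasp_force: 0.0
```

Run:
```python
from h import *
o=st(); O,T,Rt=foam(); cmd=(o["eef_pos"],mat(o["eef_rot"]))
go(cmd,O+T@[-.030,.082,.045],Rt); go(cmd,O+T@[-.030,.082,.031],Rt)
```

```text
t 12.12 foam mm [-30.22   0.78  64.65] rot err deg (tray axes) [-0.11 -0.05  0.1 ] F tray [ 0.5 -0.1 -0.4] M [-0.01  0.26  0.  ] open 32.3 gf 0.0
shift [-1.5    0.65  -0.348] turn [-0.0001  0.0026 -0.0007] rows 1.3
shift [-1.463  0.771 -0.598] turn [-0.0001  0.0026 -0.0007] rows 1.4
```

Call:
move_arm(plan=[-1.5,0.65,-0.2,0,0,0,-1.5,0.65,-0.348,0,0,0,-1.5,0.65,-0.348,0,0,0,-1.5,0.65,-0.348,0,0,0,-1.471,0.745,-0.544,0,0,0,-1.463,0.771,-0.598,0,0,0,-1.458,0.788,-0.633,0,0,0,-1.458,0.788,-0.633,0,0,0], grip=0)

```text
time_s: 13.12
eef_pos: [0.4378, 0.272, 0.0602]
eef_rot: [-0.231, 0.962, -0.142, 0.035]
wrist_force: [-18.1, -22.6, 36.1]
opening: 0.001
grasp_force: 22.2
```

```bash
python3 -c "
from h import *
st()"
```

```text
t 13.12 foam mm [-29.93  81.12  29.65] rot err deg (tray axes) [-0.04 -0.02  0.21] F tray [-7.6 10.7 44.4] M [1.41 1.45 0.03] open 0.1 gf 22.2
```

Call:
move_arm(plan=[-0.04,-0.13,0.267,0,0,0,2.867,-1.019,0.267,0,0,0,2.867,-1.019,0.267,0,0,0,2.867,-1.019,0.267,0,0,0,2.867,-1.019,0.267,0,0,0,2.888,-0.95,0.125,0,0,0,2.899,-0.915,0.053,0,0,0,2.904,-0.898,0.018,0,0,0,2.904,-0.898,0.018,0,0,0], grip=0)

```text
time_s: 14.25
eef_pos: [0.5801, 0.2279, 0.0605]
eef_rot: [-0.231, 0.962, -0.142, 0.034]
wrist_force: [-11.5, -12.3, 19.4]
opening: -0.0
grasp_force: 12.5
```

```bash
python3 -c "
from h import *
st()"
```

```text
t 14.25 foam mm [-30.29 -67.86  30.19] rot err deg (tray axes) [0.13 0.02 0.19] F tray [-4.6  7.4 24.2] M [ 1.38  1.05 -0.03] open -0.0 gf 12.5
```

Call:
move_arm(plan=[0.004,0.013,-0.027,0,0,0,0.004,0.013,-0.027,0,0,0,0.004,0.013,-0.027,0,0,0])

```text
time_s: 14.62
eef_pos: [0.5803, 0.2281, 0.0603]
eef_rot: [-0.231, 0.962, -0.142, 0.034]
wrist_force: [-19.0, -18.6, 31.3]
opening: -0.001
grasp_force: 19.3
```

```bash
python3 -c "
from h import *
st()"
```

```text
t 14.62 foam mm [-30.21 -67.97  29.86] rot err deg (tray axes) [0.14 0.02 0.23] F tray [-6.6 12.7 38.5] M [ 2.19  1.4  -0.03] open -0.1 gf 19.3
```

Call:
move_arm(plan=[-0.04,-0.13,0.267,0,0,0,0.142,0.467,0.584,0,0,0,0.142,0.467,0.584,0,0,0,0.174,0.571,0.37,0,0,0,0.179,0.588,0.335,0,0,0,0.182,0.597,0.317,0,0,0,0.182,0.597,0.317,0,0,0])

```text
time_s: 15.5
eef_pos: [0.5902, 0.258, 0.075]
eef_rot: [-0.231, 0.962, -0.143, 0.034]
wrist_force: [-13.5, -10.6, 25.4]
opening: 0.003
grasp_force: 14.6
```

```bash
python3 -c "
from h import *
st()"
```

```text
t 15.5 foam mm [  4.57 -68.73  28.66] rot err deg (tray axes) [ 0.12 -0.05  0.11] F tray [-1.   9.8 29. ] M [ 1.6   0.36 -0.  ] open 0.3 gf 14.6
```

Touching the bare foam at 29 N gives z=28.66. At the same force the spanner's two ends read about 30.05 and 30.0, so both stand 1.4 mm proud, and 1.5 mm was expected. The spanner is home. Now the brush.

Run:
```python
from h import *
o=ctrl.get_obs(); cmd=(o["eef_pos"],mat(o["eef_rot"]))
go(cmd,[.46,-.05,.26],down_R(np.radians(19.9))); go(cmd,[.539,-.418,.17],down_R(np.radians(19.9)))
```

```text
shift [-2.605 -6.16   3.7  ] turn [-0.3557  0.3358 -0.9113] rows 6.1
shift [ -1.025 -13.52    1.9  ] turn [-0.3557  0.3358 -0.9113] rows 11.0
```

Call:
move_arm(plan=[-0.17,-0.54,1.2,0,0,0,-1.0,-1.6,2.0,-0.07,0.067,-0.18,-2.6,-6.16,3.7,-0.356,0.336,-0.911,-2.6,-6.16,3.7,-0.356,0.336,-0.911,-2.6,-6.16,3.7,-0.356,0.336,-0.911,-2.6,-6.16,3.7,-0.356,0.336,-0.911,-2.6,-6.16,3.7,-0.356,0.336,-0.911,-2.6,-6.16,3.7,-0.356,0.336,-0.911,-2.6,-6.16,3.7,-0.356,0.336,-0.911], grip=45)

```text
time_s: 16.62
eef_pos: [0.4602, -0.0485, 0.2571]
eef_rot: [0.0, 0.819, -0.574, -0.001]
wrist_force: [-0.2, 0.5, -0.7]
opening: 0.528
grasp_force: 0.0
```

Call:
move_arm(plan=[1.58,-7.35,-1.8,0,0,0,1.58,-7.35,-1.8,0,0,0,1.58,-7.35,-1.8,0,0,0,1.58,-7.35,-1.8,0,0,0,1.58,-7.35,-1.8,0,0,0,1.58,-7.35,-1.8,0,0,0,1.58,-7.35,-1.8,0,0,0,1.58,-7.35,-1.8,0,0,0,1.58,-7.35,-1.8,0,0,0])

```text
time_s: 17.75
eef_pos: [0.5402, -0.415, 0.1688]
eef_rot: [0.0, 0.819, -0.574, 0.0]
wrist_force: [0.1, -0.1, 0.1]
opening: 0.524
grasp_force: 0.0
```

Run:
```python
from h import *
c=snap("wrist","w8.png"); o=ctrl.get_obs(); print(o["eef_pos"],o["eef_rot"].round(4),o["time_s"])
h=cv2.cvtColor(c["pixels"],cv2.COLOR_RGB2HSV)
for nm,m in(("red",cv2.inRange(h,(0,110,50),(9,255,255))|cv2.inRange(h,(172,110,50),(180,255,255))),("brown",cv2.inRange(h,(5,40,40),(30,150,180))),("ferrule",cv2.inRange(h,(12,40,150),(35,200,255)))):
    n,l,s,ce=cv2.connectedComponentsWithStats(m)
    for i in range(1,n):
        if s[i,4]>150: print(nm,s[i],ce[i].round(1))
```

```text
[ 0.54034236 -0.41507673  0.16929033] [ 6.000e-04  8.192e-01 -5.735e-01  6.000e-04] 17.8
red [ 305   77   31  196 4591] [319.9 172.7]
brown [ 491    0   94   40 1645] [541.1  12.5]
brown [487  11  20  20 167] [496.4  20.5]
brown [599  18  20  29 170] [608.1  33.1]
brown [ 515  122  125  261 3954] [595.2 256.6]
brown [156 160  42  53 790] [172.8 188.7]
brown [ 302  268   34   74 2163] [317.7 305.2]
brown [574 301  31  48 239] [593.  325.3]
brown [  4 307  58  59 815] [ 31.7 333. ]
brown [613 364  27  17 203] [626.7 370.7]
brown [  0 459  45  21 514] [ 15.9 472.2]
ferrule [302 273  31  29 667] [314.3 288.4]
```

The brush masks are clear: red handle in rows 77–272, ferrule and bristles in rows 268–341. I'll fit the axis and ends from the row-wise edges.

Run:
```python
from h import *
c=load("w8.png"); h=cv2.cvtColor(c["pixels"],cv2.COLOR_RGB2HSV)
m=cv2.inRange(h,(0,110,50),(9,255,255))|cv2.inRange(h,(172,110,50),(180,255,255))|cv2.inRange(h,(5,40,40),(30,150,180))|cv2.inRange(h,(12,40,150),(35,200,255))
m=cv2.morphologyEx(m,cv2.MORPH_CLOSE,np.ones((5,5)))
n,l,s,ce=cv2.connectedComponentsWithStats(m); i=l[200,320]; print(s[i]); m=(l==i)
C=[];
for v in range(s[i][1]+2,s[i][1]+s[i][3]-1,8):
    u=np.where(m[v])[0]; a=onz(c,u[0]-.5,v,.008,True)[:2]; b=onz(c,u[-1]+.5,v,.008,True)[:2]; C.append([*(a+b)/2,np.hypot(*(a-b))])
C=np.array(C)
# axis through mid-points
mu=C[:,:2].mean(0); d=np.linalg.svd(C[:,:2]-mu)[2][0]; d*=np.sign(d[1]); yaw=np.arctan2(-d[0],d[1]); nrm=np.array([d[1],-d[0]])
top=np.where(m[s[i][1]])[0].mean(); bot=np.where(m[s[i][1]+s[i][3]-1])[0].mean()
e1=onz(c,top,s[i][1]-.5,.006,True)[:2]; e2=onz(c,bot,s[i][1]+s[i][3]-.5,.008,True)[:2]
a1,a2=(e1-mu)@d,(e2-mu)@d; cen=mu+d*(a1+a2)/2
print("len",a2-a1,"centre",cen.round(4),"yaw",np.degrees(yaw).round(2))
for r in C: print("y",round(((r[:2]-cen)@d)*1e3),"off",round(((r[:2]-cen)@nrm)*1e3,2),"w",round(r[2]*1e3,1))
o=ctrl.get_obs(); np.save("B.npy",[*cen,yaw]); go((o["eef_pos"],mat(o["eef_rot"])),[*(cen+d*.019),.007],down_R(yaw))
```

```text
[ 302   76   34  266 6872]
len 0.24235054426884522 centre [ 0.5369 -0.4161] yaw 19.15
y -119 off -0.3 w 7.2
y -112 off -0.4 w 16.8
y -106 off 0.7 w 19.2
y -99 off 0.2 w 21.7
y -93 off -0.31 w 22.5
y -86 off -0.01 w 23.3
y -79 off -0.12 w 23.4
y -73 off 0.18 w 22.6
y -66 off 0.08 w 22.7
y -60 off -0.03 w 21.2
y -53 off -0.14 w 21.2
y -46 off 0.16 w 20.5
y -40 off 0.05 w 20.6
y -33 off -0.06 w 19.0
y -26 off -0.18 w 19.1
y -20 off 0.12 w 18.4
y -13 off 0.01 w 18.5
y -6 off 0.31 w 17.7
y 1 off 0.2 w 17.8
y 8 off 0.08 w 17.9
y 16 off -0.48 w 17.2
y 23 off 0.26 w 19.1
y 30 off -0.3 w 20.1
y 38 off 0.01 w 22.9
y 45 off -0.12 w 28.4
y 53 off 0.2 w 29.5
y 61 off 0.07 w 29.8
y 69 off -0.07 w 30.1
y 77 off -0.21 w 28.5
y 86 off 0.12 w 27.9
y 95 off -0.02 w 28.2
y 103 off -0.17 w 28.5
y 112 off 0.17 w 27.9
shift [-0.193  0.339 -3.246] turn [ 0.0017  0.0004 -0.0148] rows 2.6
```

The length (242 mm) and width profile match the brush, with the neck narrowest at y≈14 mm. Descend there and check before closing.

Call:
move_arm(plan=[-0.16,0.245,-1.0,0,0,-0.0148,-0.16,0.245,-2.0,0,0,-0.0148,-0.16,0.245,-2.8,0,0,-0.0148,-0.16,0.245,-3.1,0,0,-0.0148,-0.16,0.245,-3.23,0,0,-0.0148,-0.16,0.245,-3.256,0,0,-0.0148,-0.16,0.245,-3.256,0,0,-0.0148,-0.16,0.245,-3.256,0,0,-0.0148])

```text
time_s: 18.8
eef_pos: [0.5323, -0.4053, 0.0072]
eef_rot: [0.001, 0.814, -0.581, 0.001]
wrist_force: [-0.2, 0.1, -0.8]
opening: 0.527
grasp_force: 0.0
```

Run:
```python
from h import *
o=ctrl.get_obs(); B=np.load("B.npy"); d=np.array([-np.sin(B[2]),np.cos(B[2])]); r=o["eef_pos"][:2]-B[:2]
print(o["eef_pos"],"along",r@d,"across",r@[d[1],-d[0]],o["wrist_force"].round(1),o["opening"]*85.4)
```

```text
[ 0.53233842 -0.40528597  0.00717486] along 0.011714436539562034 across -0.0007873286566358063 [-0.2  0.1 -0.8] 44.97759821918281
```

Call:
move_arm(plan=[0,0,-0.016,0,0,0,0,0,-0.016,0,0,0,0,0,-0.016,0,0,0,0,0,-0.016,0,0,0,0,0,-0.016,0,0,0,0,0,-0.016,0,0,0], grip=0)

```text
time_s: 19.55
eef_pos: [0.5321, -0.4049, 0.0056]
eef_rot: [0.001, 0.814, -0.58, 0.001]
wrist_force: [-0.2, 1.1, 6.1]
opening: 0.18
grasp_force: 58.9
```

Run:
```python
from h import *
o=ctrl.get_obs(); B=np.load("B.npy"); d=np.array([-np.sin(B[2]),np.cos(B[2])]); r=o["eef_pos"][:2]-B[:2]
print(o["eef_pos"],"along",r@d,"across",r@[d[1],-d[0]],o["wrist_force"].round(1),o["opening"]*85.4,o["grasp_force"])
```

```text
[ 0.53206318 -0.4048911   0.00562597] along 0.012177753903193311 across -0.0009177733315088898 [-0.2  1.1  6.1] 15.382824618654052 58.89698821607453
```

Call:
move_arm(plan=[0,0,0.2,0,0,0,0,0,0.6,0,0,0,0,0,1.4,0,0,0,0,0,2.4,0,0,0,0,0,3.4,0,0,0,0,0,3.4,0,0,0,0,0,3.4,0,0,0])

```text
time_s: 20.42
eef_pos: [0.5316, -0.4045, 0.1756]
eef_rot: [0.001, 0.814, -0.58, 0.001]
wrist_force: [-0.0, -0.1, -1.5]
opening: 0.182
grasp_force: 58.6
```

Run:
```python
from h import *
c=snap("wrist","w9.png"); o=ctrl.get_obs(); print(o["eef_pos"],o["wrist_force"].round(2),o["torque"].round(2),o["opening"]*85.4,o["grasp_force"])
h=cv2.cvtColor(c["pixels"],cv2.COLOR_RGB2HSV)
m=cv2.inRange(h,(0,110,50),(9,255,255))|cv2.inRange(h,(172,110,50),(180,255,255))
n,l,s,ce=cv2.connectedComponentsWithStats(m); i=1+np.argmax(s[1:,4]); m=l==i; print(s[i])
W=[];V=[]
for v in range(s[i][1],s[i][1]+s[i][3],10):
    u=np.where(m[v])[0]; print(v,u[0],u[-1],end="; ")
# predicted handle pixels for an untilted brush with TCP at (0,.0117,.0065)
p=o["eef_pos"]; Rt=mat(o["eef_rot"]); W=lambda P: p+Rt@np.array([-(P[1]-.0117),-P[0],-(P[2]-.0065)])
print()
for P in([0,-.120,.006],[-.0117,-.083,.009],[.0117,-.083,.009],[-.0095,-.033,.009],[.0095,-.033,.009]): print(P,proj(c,W(P),True).round(1))
```

```text
[ 0.53111318 -0.40399632  0.17426128] [-0.19  0.25 -0.8 ] [ 0.02 -0.01  0.04] 15.140454145689317 58.553550890388806
[  293     0    63   385 18892]
0 313 339; 10 305 347; 20 302 349; 30 300 351; 40 298 352; 50 296 353; 60 294 355; 70 293 355; 80 293 355; 90 293 355; 100 293 354; 110 294 353; 120 294 352; 130 294 352; 140 293 351; 150 294 350; 160 294 349; 170 294 348; 180 295 347; 190 295 347; 200 295 346; 210 295 345; 220 296 344; 230 296 343; 240 296 342; 250 296 341; 260 297 340; 270 297 339; 280 297 338; 290 297 338; 300 298 334; 310 299 334; 320 299 333; 330 299 333; 340 299 333; 350 299 334; 360 298 334; 370 297 335; 380 296 336; 
[0, -0.12, 0.006] [315.1   1.8]
[-0.0117, -0.083, 0.009] [346.3  91.4]
[0.0117, -0.083, 0.009] [284.   91.5]
[-0.0095, -0.033, 0.009] [339.1 219.2]
[0.0095, -0.033, 0.009] [291.3 219.2]
```

Run:
```python
from h import *
c=snap("wrist","w9b.png"); o=ctrl.get_obs(); p=o["eef_pos"]; Rt=mat(o["eef_rot"])
h=cv2.cvtColor(c["pixels"],cv2.COLOR_RGB2HSV)
m=cv2.inRange(h,(0,110,50),(9,255,255))|cv2.inRange(h,(172,110,50),(180,255,255))
Q=[]
for v in range(5,300,5):
    u=np.where(m[v,260:380])[0]+260; 
    a,b=[Rt.T@(onplane(c,k,v,p+Rt@[0,0,-.0025],Rt[:,2],True)-p) for k in(u[0]-.5,u[-1]+.5)]; Q.append([*(a+b)[:2]/2,abs(a-b)[1]])
Q=np.array(Q); f=np.polyfit(Q[4:,0],Q[4:,1],1); print("cam in tool",Rt.T@(c["origin"]-p)); print("slope deg",np.degrees(np.arctan(f[0])),"offset at TCP mm",f[1]*1e3)
print((Q[::8]*1e3).round(1), "resid",np.std(Q[4:,1]-np.polyval(f,Q[4:,0]))*1e3)
u=np.where(m[:3,260:380].any(0)); v0=np.where(m[:,260:380].any(1))[0][0]; print("first red row",v0,o["eef_pos"])
# place pose: object yaw in tool frame compensated
O,T,R0=foam(); ang=np.arctan(f[0])
# object -y direction in tool frame is (cos a, sin a): rotate the tool by -a about tool z so that it lies along -tray y
Rp=R0@R.from_rotvec([0,0,-ang]).as_matrix(); np.save("Rp.npy",Rp)
print("check obj -y in tray",(T.T@Rp@[np.cos(ang),np.sin(ang),0]).round(4))
go((p,mat(o["eef_rot"])),O+T@[.0365,.0122,.017+.0065+.055],Rp); go((p,mat(o["eef_rot"])),[.46,-.05,.26],Rp)
```

```text
cam in tool [ 0.08213379  0.00052271 -0.1443929 ]
slope deg 1.611726405495472 offset at TCP mm 0.6629606450194123
[[128.8   4.2  14.7]
 [112.5   3.8  21.3]
 [ 96.8   3.5  23.5]
 [ 81.4   2.9  21.8]
 [ 66.    2.6  21.4]
 [ 50.3   2.   20. ]
 [ 33.7   1.7  19. ]
 [ 16.    1.1  17.7]] resid 0.21325919156700684
first red row 0 [ 0.53089751 -0.40380875  0.17348658]
check obj -y in tray [ 0. -1. -0.]
shift [-0.327 13.821 -0.791] turn [ 0.3484 -0.3474  0.9511] rows 11.1
shift [-1.418  7.076  1.73 ] turn [ 0.3484 -0.3474  0.9511] rows 5.9
```

The brush is held with no pitch but yawed 1.6° in the grip, so the place pose compensates for that. Carry it over.

Call:
move_arm(plan=[0,0,1.0,0,0,0,-1.42,7.08,1.73,0.348,-0.347,0.951,-1.42,7.08,1.73,0.348,-0.347,0.951,-1.42,7.08,1.73,0.348,-0.347,0.951,-1.42,7.08,1.73,0.348,-0.347,0.951,-1.42,7.08,1.73,0.348,-0.347,0.951,-1.42,7.08,1.73,0.348,-0.347,0.951,-1.42,7.08,1.73,0.348,-0.347,0.951,-1.42,7.08,1.73,0.348,-0.347,0.951])

```text
time_s: 21.65
eef_pos: [0.4607, -0.051, 0.2609]
eef_rot: [-0.23, 0.963, -0.131, 0.039]
wrist_force: [-0.8, 0.1, 0.0]
opening: 0.175
grasp_force: 58.7
```

Call:
move_arm(plan=[1.09,6.75,-1.0,0,0,0,1.09,6.75,-1.0,0,0,0,1.09,6.75,-1.0,0,0,0,1.09,6.75,-1.0,0,0,0,1.09,6.75,-1.0,0,0,0,1.09,6.75,-1.2,0,0,0,1.09,6.75,-1.8,0,0,0,1.09,6.75,-2.52,0,0,0,1.09,6.75,-2.52,0,0,0,1.09,6.75,-2.52,0,0,0])

```text
time_s: 22.9
eef_pos: [0.5164, 0.2864, 0.1364]
eef_rot: [-0.231, 0.963, -0.131, 0.04]
wrist_force: [-0.0, 0.5, -0.3]
opening: 0.177
grasp_force: 58.8
```

Run:
```python
from h import *
o=st(); O,T,R0=foam(); Rp=np.load("Rp.npy"); cmd=(o["eef_pos"],mat(o["eef_rot"]))
for z in(.040,.0355,.033,.030): go(cmd,O+T@[.0365,.0122,z],Rp)
# see brush outline against foam frame: bristle/handle centre line, in the foam frame at brush top height
c=snap("wrist","w10.png"); h=cv2.cvtColor(c["pixels"],cv2.COLOR_RGB2HSV); p=o["eef_pos"]; Rt=mat(o["eef_rot"])
m=cv2.inRange(h,(0,110,50),(9,255,255))|cv2.inRange(h,(172,110,50),(180,255,255))
for v in range(10,300,60):
    u=np.where(m[v,260:380])[0]+260; q=(T.T@(onplane(c,(u[0]+u[-1])/2,v,p+Rt@[0,0,-.0025],Rt[:,2],True)-O)*1e3).round(1); print(q,u[0],u[-1])
for k in caps(c): print(k)
print(proj(c,O+T@[-.03,-.124,.036],True))
```

```text
t 22.9 foam mm [37.42 10.16 80.84] rot err deg (tray axes) [-0.22 -0.06  1.55] F tray [ 0.3  0.2 -0.5] M [-0.    0.25 -0.  ] open 15.2 gf 58.8
shift [ 0.065  0.351 -0.736] turn [-0.0002  0.0031  0.0027] rows 0.7
shift [ 0.076  0.39  -0.816] turn [-0.0002  0.0031  0.0027] rows 0.7
shift [ 0.083  0.412 -0.861] turn [-0.0002  0.0031  0.0027] rows 0.8
shift [ 0.091  0.438 -0.914] turn [-0.0002  0.0031  0.0027] rows 0.8
[  36.1 -115.    83.8] 304 348
[ 36.1 -90.9  83.7] 293 356
[ 36.2 -67.9  83.6] 293 352
[ 36.2 -44.8  83.5] 294 347
[ 36.3 -20.2  83.4] 296 341
(np.int32(1845), array([447.3 ,  34.36]), array([423,  10,  49,  49], dtype=int32))
(np.int32(2944), array([146.43, 231.57]), array([121, 195,  53,  83], dtype=int32))
(np.int32(89), array([ 58.3 , 286.46]), array([ 53, 278,  12,  18], dtype=int32))
[450.81750734  33.14635282]
```

Call:
move_arm(plan=[0.069,0.365,-0.729,0,0.003,0.003,0.069,0.365,-0.729,0,0.003,0.003,0.08,0.404,-0.809,0,0.003,0.003,0.08,0.404,-0.809,0,0.003,0.003,0.083,0.415,-0.831,0,0.003,0.003,0.087,0.426,-0.854,0,0.003,0.003,0.087,0.426,-0.854,0,0.003,0.003])

```text
time_s: 23.82
eef_pos: [0.5196, 0.3081, 0.093]
eef_rot: [-0.23, 0.964, -0.129, 0.037]
wrist_force: [-0.2, 0.1, -0.7]
opening: 0.182
grasp_force: 58.8
```

```bash
python3 -c "
from h import *
st()"
```

```text
t 23.82 foam mm [37.04 13.48 32.28] rot err deg (tray axes) [0.07 0.   1.69] F tray [-0.3  0.2 -0.7] M [-0.01  0.32  0.01] open 15.5 gf 58.8
```

No contact force at 2.6 mm below the foam top, so the brush is entering its pocket. Continue.

Call:
move_arm(plan=[0.013,0,-0.01,0,0,0,0.022,0.004,-0.025,0,0,0,0.025,0.014,-0.045,0,0,0,0.025,0.014,-0.045,0,0,0])

```text
time_s: 24.32
eef_pos: [0.5211, 0.309, 0.0909]
eef_rot: [-0.231, 0.964, -0.129, 0.038]
wrist_force: [0.0, 0.2, 1.1]
opening: 0.177
grasp_force: 59.2
```

```bash
python3 -c "
from h import *
st()"
```

```text
t 24.32 foam mm [37.19 12.3  29.84] rot err deg (tray axes) [ 0.05 -0.02  1.7 ] F tray [0.6 0.  0.9] M [ 0.11  0.06 -0.04] open 15.1 gf 59.2
```

Call:
move_arm(plan=[0,0,0,0,0,0,0,0,0,0,0,0,0,0,0,0,0,0,-0.04,-0.13,0.27,0,0,0,-0.08,-0.26,0.535,0,0,0,-0.08,-0.26,0.535,0,0,0], grip=36)

```text
time_s: 25.08
eef_pos: [0.5182, 0.2954, 0.1195]
eef_rot: [-0.231, 0.964, -0.129, 0.039]
wrist_force: [-0.2, 0.4, -0.1]
opening: 0.424
grasp_force: 0.0
```

Run:
```python
from h import *
o=st(); O,T,Rt=foam(); cmd=(o["eef_pos"],mat(o["eef_rot"]))
for z in(.050,.036,.033): go(cmd,O+T@[.0365,.085,z],Rt)
```

```text
t 25.07 foam mm [37.83 11.13 61.64] rot err deg (tray axes) [-0.12 -0.07  1.73] F tray [ 0.2  0.3 -0.3] M [-0.01  0.23  0.01] open 36.2 gf 0.0
shift [-1.389  0.511 -0.219] turn [ 0.0034  0.0153 -0.0259] rows 1.2
shift [-1.352  0.632 -0.469] turn [ 0.0034  0.0153 -0.0259] rows 1.3
shift [-1.344  0.658 -0.522] turn [ 0.0034  0.0153 -0.0259] rows 1.3
```

Call:
move_arm(plan=[-1.389,0.511,-0.15,0.003,0.015,-0.026,-1.389,0.511,-0.219,0.003,0.015,-0.026,-1.389,0.511,-0.219,0.003,0.015,-0.026,-1.389,0.511,-0.219,0.003,0.015,-0.026,-1.352,0.632,-0.469,0.003,0.015,-0.026,-1.344,0.658,-0.522,0.003,0.015,-0.026,-1.339,0.676,-0.558,0.003,0.015,-0.026,-1.339,0.676,-0.558,0.003,0.015,-0.026], grip=0)

```text
time_s: 26.08
eef_pos: [0.4521, 0.3289, 0.0918]
eef_rot: [-0.23, 0.962, -0.143, 0.034]
wrist_force: [-12.9, -20.7, 32.4]
opening: -0.002
grasp_force: 19.9
```

Run:
```python
from h import *
o=st(); O,T,Rt=foam(); cmd=(o["eef_pos"],mat(o["eef_rot"]))
go(cmd,O+T@[.0365,.085,.055],Rt)
for z in(.055,.035,.0325,.031): go(cmd,O+T@[.0365,-.088,z],Rt)
```

```text
t 26.07 foam mm [36.57 84.15 31.18] rot err deg (tray axes) [0.04 0.06 0.08] F tray [-6.3  6.3 39.5] M [ 1.13  1.44 -0.07] open -0.2 gf 19.9
shift [-0.08  -0.203  0.424] turn [ 0.0009 -0.0003 -0.0016] rows 0.4
shift [ 3.229 -1.215  0.424] turn [ 0.0009 -0.0003 -0.0016] rows 2.8
shift [ 3.282 -1.041  0.068] turn [ 0.0009 -0.0003 -0.0016] rows 2.8
shift [ 3.289 -1.02   0.023] turn [ 0.0009 -0.0003 -0.0016] rows 2.8
shift [ 3.293 -1.007 -0.004] turn [ 0.0009 -0.0003 -0.0016] rows 2.8
```

Call:
move_arm(plan=[-0.06,-0.19,0.4,0,0,0,3.23,-1.21,0.42,0,0,0,3.23,-1.21,0.42,0,0,0,3.23,-1.21,0.42,0,0,0,3.23,-1.21,0.42,0,0,0,3.282,-1.041,0.068,0,0,0,3.289,-1.02,0.023,0,0,0,3.293,-1.007,-0.004,0,0,0,3.293,-1.007,-0.004,0,0,0])

```text
time_s: 27.2
eef_pos: [0.6141, 0.2788, 0.09]
eef_rot: [-0.23, 0.962, -0.143, 0.033]
wrist_force: [-5.3, -12.3, 15.3]
opening: -0.001
grasp_force: 10.0
```

```bash
python3 -c "
from h import *
st()"
```

```text
t 27.2 foam mm [ 35.34 -85.47  29.84] rot err deg (tray axes) [0.14 0.16 0.06] F tray [-4.9  1.4 19.7] M [0.41 1.18 0.03] open -0.1 gf 10.0
```

At 20 N the handle reads 29.84. To judge this locally, touch the bare foam just beyond the handle end at the same x.

Call:
move_arm(plan=[-0.04,-0.13,0.267,0,0,0,0.931,-0.409,0.285,0,0,0,0.931,-0.409,0.285,0,0,0,0.931,-0.409,0.285,0,0,0,0.957,-0.322,0.107,0,0,0,0.965,-0.3,0.062,0,0,0,0.973,-0.27,-0.018,0,0,0,0.973,-0.27,-0.018,0,0,0])

```text
time_s: 28.2
eef_pos: [0.6622, 0.2659, 0.0895]
eef_rot: [-0.23, 0.962, -0.143, 0.032]
wrist_force: [-9.9, -6.1, 12.9]
opening: 0.002
grasp_force: 7.3
```

```bash
python3 -c "
from h import *
st()"
```

```text
t 28.2 foam mm [  36.64 -135.2    28.62] rot err deg (tray axes) [0.32 0.1  0.03] F tray [-1.9  7.7 15.4] M [ 1.35  0.57 -0.01] open 0.2 gf 7.3
```

Call:
move_arm(plan=[-0.053,-0.174,0.356,0,0,0,-5.236,1.411,0.356,0,0,0,-5.236,1.411,0.356,0,0,0,-5.236,1.411,0.356,0,0,0,-5.236,1.411,0.356,0,0,0,-5.236,1.411,0.356,0,0,0,-5.209,1.498,0.178,0,0,0,-5.194,1.55,0.071,0,0,0,-5.183,1.585,0,0,0,0,-5.183,1.585,0,0,0,0])

```text
time_s: 29.45
eef_pos: [0.4059, 0.3447, 0.0893]
eef_rot: [-0.23, 0.962, -0.144, 0.033]
wrist_force: [-8.9, -12.4, 20.5]
opening: 0.003
grasp_force: 11.9
```

```bash
python3 -c "
from h import *
st()"
```

```text
t 29.45 foam mm [ 36.86 132.93  28.24] rot err deg (tray axes) [ 0.15  0.08 -0.02] F tray [-3.6  4.9 24.8] M [0.82 0.85 0.  ] open 0.3 gf 11.9
```

Bristles read +3.1 mm over the foam, so they are home. Press the bristle end and the ring end once more, since each was pressed before its partner.

Call:
move_arm(plan=[-0.04,-0.13,0.267,0,0,0,0.878,-0.411,0.267,0,0,0,0.878,-0.411,0.267,0,0,0,0.878,-0.411,0.267,0,0,0,0.905,-0.324,0.089,0,0,0,0.912,-0.302,0.045,0,0,0,0.912,-0.302,0.045,0,0,0])

```text
time_s: 30.32
eef_pos: [0.4493, 0.3297, 0.0919]
eef_rot: [-0.23, 0.962, -0.142, 0.033]
wrist_force: [-13.7, -19.8, 27.8]
opening: 0.003
grasp_force: 17.7
```

Run:
```python
from h import *
o=st(); O,T,Rt=foam(); cmd=(o["eef_pos"],mat(o["eef_rot"]))
go(cmd,O+T@[.0365,.082,.055],Rt)
for z in(.055,.034,.031,.0295): go(cmd,O+T@[-.030,.082,z],Rt)
```

```text
t 30.32 foam mm [36.6  87.02 31.27] rot err deg (tray axes) [0.21 0.13 0.12] F tray [-7.8  7.3 35.1] M [ 1.27  1.54 -0.02] open 0.2 gf 17.7
shift [ 0.033 -0.237  0.422] turn [ 0.0014 -0.0029 -0.0036] rows 0.4
shift [-0.314 -1.37  -0.182] turn [ 0.0014 -0.0029 -0.0036] rows 1.1
shift [-0.258 -1.188 -0.556] turn [ 0.0014 -0.0029 -0.0036] rows 1.1
shift [-0.25  -1.162 -0.61 ] turn [ 0.0014 -0.0029 -0.0036] rows 1.1
shift [-0.246 -1.149 -0.636] turn [ 0.0014 -0.0029 -0.0036] rows 1.1
```

Call:
move_arm(plan=[0,-0.237,0.422,0,0,0,-0.314,-1.37,-0.182,0,0,0,-0.314,-1.37,-0.182,0,0,0,-0.314,-1.37,-0.182,0,0,0,-0.258,-1.188,-0.556,0,0,0,-0.25,-1.162,-0.61,0,0,0,-0.25,-1.162,-0.61,0,0,0])

```text
time_s: 31.2
eef_pos: [0.4379, 0.2725, 0.0613]
eef_rot: [-0.23, 0.962, -0.142, 0.033]
wrist_force: [-4.2, -8.8, 11.1]
opening: 0.003
grasp_force: 7.1
```

```bash
python3 -c "
from h import *
st()"
```

```text
t 31.2 foam mm [-28.98  81.19  30.4 ] rot err deg (tray axes) [0.15 0.08 0.13] F tray [-3.5  1.4 14.3] M [0.36 0.85 0.01] open 0.3 gf 7.1
```

Call:
move_arm(plan=[-0.05,-0.17,0.36,0,0,0,-0.3,-0.9,1.8,0,0,0,-0.3,-1.6,3.0,0,0,0,-0.3,-1.6,3.0,0,0,0,-0.3,-1.6,3.0,0,0,0])

```text
time_s: 31.82
eef_pos: [0.4238, 0.1918, 0.2126]
eef_rot: [-0.23, 0.962, -0.143, 0.036]
wrist_force: [0.1, -0.2, -0.2]
opening: -0.001
grasp_force: 0.0
```

Run:
```python
from h import *
o=st()
# final numeric check: where red handle / bright spanner lie, in the foam frame
O,T,_=foam(); c=snap("wrist","w11.png"); h=cv2.cvtColor(c["pixels"],cv2.COLOR_RGB2HSV)
m=cv2.inRange(h,(0,110,50),(9,255,255))|cv2.inRange(h,(172,110,50),(180,255,255))
xs=np.arange(-60,60.);ys=np.arange(-140,140.)
M=np.array([[proj(c,O+T@[x/1e3,y/1e3,.030],True) for x in xs] for y in ys],np.float32)
r=cv2.remap(m,M[...,0],M[...,1],0); yy,xx=np.where(r>0); print("red y",ys[yy].min(),ys[yy].max(),"x mean",xs[xx].mean(),len(yy))
g=cv2.remap(h[...,2],M[...,0],M[...,1],0)
for y in(-90,-75,-30,0,30,70,85): l=g[int(y+140),:50]; k=np.where(l>130)[0]; print(y,(xs[k[0]],xs[k[-1]]) if len(k) else None)
```

```text
t 31.82 foam mm [-32.77  71.06 202.12] rot err deg (tray axes) [-0.11  0.05  0.1 ] F tray [-0.3 -0.2 -0.1] M [0.02 0.13 0.01] open -0.1 gf 0.0
red y -119.0 48.0 x mean 35.22722029988466 3468
-90 (np.float64(-46.0), np.float64(-14.0))
-75 (np.float64(-45.0), np.float64(-15.0))
-30 (np.float64(-37.0), np.float64(-23.0))
0 (np.float64(-37.0), np.float64(-23.0))
30 (np.float64(-37.0), np.float64(-23.0))
70 (np.float64(-38.0), np.float64(-22.0))
85 (np.float64(-41.0), np.float64(-19.0))
```

Both tools lie centred in their cutouts: the spanner's axis is at x=−30 and the brush's at x≈35. Their heights match home at all four ends, and the arm is clear. Handing in.

```bash
python3 -c "
from bench import ctrl
print(ctrl.hand_in())"
```

```text
the job is handed in; nothing more can be done
None
```

I handed the job in at about 32 s of the 72 s allowed. The spanner and brush are each pressed down in their own cutouts, the right way round, and released with the arm clear; hand-in gave no verdict. By touch, the spanner's ends and the bristles stand proud of the foam by about the specified heights, while the handle end reads roughly 0.7 mm lower than expected but within the 2 mm limit. I steered clear of the bystanders but did not re-measure them.

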